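# Set the bench capper's tightening torque by four clicks and hold it

### The job

Set the cap-tightening torque on the bench capper: lift the yellow guard plate off its two pins and lay it flat on the blue mat, right side up and without dropping it. Then take the black knob of the spring-loaded setting lever, wind it anticlockwise (seen from above) exactly four clicks, counting them by feel and not going on to a fifth, and finish while holding it there, because it springs back when let go. Leave the bottles, tools and other things as they stand.

Things in the scene. Friction and masses are not known exactly. Their poses are not given: they have to be found in the camera images.
- capper: bench capper, fixed: black housing, deck 75 mm above the bench; origin on the bench under the middle of the setting bay, housing x -115..115, y -125..310 mm from it. Four pillars (14 mm across) at x +-80, y +-90 carry the guard plate, its underside 150 mm above the bench; those at (-80,-90) and (80,90) end in locating pins 8 mm across, tops at 160 mm. Upright lever shaft at x 45, y 0.
- capper_head (a point): middle of the underside of the capper's head, over the bottle turntable at the housing's +y end. The head (100 mm wide in y, top 365 mm above the bench), its column, motor and cap chuck stand at x -90..180, y 190..290 mm in the capper's frame: keep the arm clear of them.
- guard_plate: loose yellow guard plate, 190 mm (x) by 210 mm (y), 4 mm thick, 0.35 to 0.6 kg, at the start resting on the pillars with two 11 mm holes over the pins, hiding the lever. Origin at the centre of its underside, z up. Black bow handle on its middle: bar along y, 112 mm long, 12 mm wide (x), 14 mm high, 29 mm free under it, legs 100 mm apart.
- guard_handle (a point): centre of the bar of the guard plate's handle, 40 mm above the plate's underside
- mat: blue rubber mat for removed parts, 260 mm by 260 mm, 3 mm thick, fixed flat on the bench; origin at the centre of its underside
- setting_lever: steel lever turning level about its upright shaft. Origin on the shaft's axis, 75 mm above the bench; x axis along the arm to the knob; arm's top 100 mm above the bench. At rest it leans on a stop, 153 degrees anticlockwise of the capper's x axis, and turns anticlockwise from there, at most 84 degrees. A return spring always pushes it back: 8.5 N at the knob at rest, 11 N after 60 degrees.
- knob (a point): centre of the upright black round knob at the lever's end: 20 mm across, from 100 to 141 mm above the bench, this point at 124 mm, 85 mm from the shaft's axis. It spins freely on its pin. A spring pawl under the arm clicks over the click plate's teeth: some 4 N more resistance at the knob as it climbs a tooth, 4 N less as it drops beyond the crest. The clicks do not lock the lever.
- click_plate: steel quadrant with six rounded teeth 12 degrees apart, on the deck round the shaft, clamped at an angle that differs each time. Origin on the shaft's axis; x axis through the crest of the first tooth, which the arm passes 8 to 20 degrees after leaving its stop; the others follow anticlockwise. Each click is a crest passed; the notch lies 6 degrees beyond: after four clicks the arm is at 42 degrees from x.
- bottle_a: amber glass bottle with a gold screw cap, 42 mm in diameter, 95 mm tall, upright; origin at the centre of its underside. It stands on the capper's turntable, under the head. Leave it.
- bottle_b: amber glass bottle with a gold screw cap, 42 mm in diameter, 95 mm tall, upright; origin at the centre of its underside. On the bench. Leave it.
- bottle_c: amber glass bottle with a gold screw cap, 42 mm in diameter, 95 mm tall, upright; origin at the centre of its underside. On the bench. Leave it.
- jug: white plastic mug-shaped jug, 90 mm in diameter, 110 mm tall; origin at the centre of its underside. Leave it.
- wrench: steel wrench lying on the bench, 180 mm long; origin at its middle. Leave it.
- driver: screwdriver with a blue handle lying on the bench, 200 mm long; origin at its middle. Leave it.
- cap_tray: open cardboard tray of gold caps, 150 mm by 200 mm, 45 mm tall; origin at the centre of its underside. Leave it.
- loose_cap: single gold cap on the bench, 25 mm in diameter, 15 mm tall; origin at the centre of its underside. Leave it.

How it is judged:
On the way, in this order (a step that is already met when the one before it is completed fails the run):
1. the guard plate lies flat on the mat, let go (height (world z) of guard_plate below 0.009 m and angle between guard_plate's own z axis and vertical below 0.06 rad and linear speed of guard_plate below 0.03 m/s and x of guard_plate in the frame of mat between -0.07 and 0.07 m and y of guard_plate in the frame of mat between -0.07 and 0.07 m and contact force between the fingers and guard_plate below 0.1 N), for 0.2 s.
2. the fingers hold the lever with its pawl in the fourth notch (x of knob in the frame of click_plate above 0.03 m and y of knob in the frame of click_plate between 0.0512 and 0.0622 m and contact force between the fingers and setting_lever above 2 N and angular speed of setting_lever below 0.15 rad/s), for 0.3 s.
At the end, for the whole second after the job is handed in: Guard plate still, flat (3 degrees) and right side up on the mat, centre within 70 mm of the mat's along each side, untouched by the fingers or the lever; fingers hold the still lever (over 2 N), its arm 37 to 47 degrees anticlockwise of the click plate's x axis (fourth notch) (all of step 1 and all of step 2 and contact force between setting_lever and guard_plate below 0.1 N); the arm keeps its last pose, push and grip.
It fails at once if the lever is wound over the fifth click (y of knob in the frame of click_plate above 0.0651 m).
It fails at once if the guard plate is dropped (falls free from more than about 25 mm) (contact force between the fingers and guard_plate below 0.05 N and height (world z) of guard_plate above 0.012 m and linear speed of guard_plate above 0.5 m/s).
It fails at once if a bottle, the jug, a tool, the cap tray or the loose cap is shoved by more than 30 mm or tipped over (distance of any of bottle_a, bottle_b, bottle_c, jug, wrench, driver, cap_tray, loose_cap from where it was at the start of the episode above 0.03 m or angle between any of bottle_a, bottle_b, bottle_c, jug, cap_tray, loose_cap's own z axis and vertical above 0.5 rad).
It also fails if it takes over 72 s, if anything falls off the work surface, if the arm or the gripper's body presses on something with over 40 N, if the wrist force passes 120 N, or if a joint passes its speed limit or range.

### The arm

A 6-joint arm with a two-finger parallel gripper is mounted at the origin on the work surface. World frame = base frame: x ahead of the robot, y to its left, z up, the work surface at z = 0. Lengths are in m, angles in rad, forces in N, time in s.
With the tool pointing down it reaches from about 0.4 to 0.925 m from the base axis. Payload 12.5 kg.
Tool frame: the origin (TCP) lies on the centre line of the jaws, within the pads' length; the fingertips stand 25 mm ahead of it and the grasp point (between the pads) lies 6 mm ahead of it (robot.tips_ahead is the z of the fingertips in the tool frame, in m); z points along the fingers, y is the direction in which the jaws open and shut (so a half turn about z gives the same grasp; the last joint's range is limited). The gripper opens to 95 mm and grips with 3 to 60 N. Pads are 20 mm wide; open, the fingers measure 119 mm over their backs; the gripper's body (75 mm by 180 mm) begins 59 mm behind the grasp point.
Start: joints at [-1.208, 0.491, 1.559, -0, 1.092, -0.106], TCP at [0.282, -0.558, 0.24] pointing down, gripper open.
Joint ranges: [-3.1, 3.1], [-0.84, 2.19], [0.05, 2.79], [-1.13, 4.28], [0.06, 2.93], [-2.69, 2.69]. Speed limits (rad/s): [2.22, 2.22, 2.79, 3.14, 3.14, 3.14].

### API

Orientations are given as a rotation vector (axis times angle).
In Python, from workcell import robot gives the robot as it stands. Calls block until the motion is done:
- robot.goto(position, orientation): joint-space move of the TCP to a pose.
- robot.line_to(position, rotation=None, feed=0.15, until_force=None): straight line of the TCP; rotation=None keeps the orientation; feed is the mean speed in m/s. With until_force (N) it stops when the force on the tool has changed by that much, and returns True; else False.
- robot.set_joints(angles): joint-space move.
- robot.gripper_open() and robot.grab(newtons=None): open the fingers fully, or close them until they stop; newtons is the grip in N (None keeps the last).
- robot.wait(seconds).
- robot.ik(position, orientation): joint angles nearest the present ones, or None.
- robot.read_state(): the state.
- robot.snapshot(name): name is "scene" or "top"; returns the picture (480x640x3 uint8, red, green, blue); there is no depth.
- robot.camera_info(name): a dict with "camera_matrix" (3x3 intrinsics, pixels), "rvec" (rotation vector, rad) and "tvec" (3), from world to camera coordinates, as OpenCV has them. Camera axes: x right, y down, z forward; pixel columns grow to the right and rows downward; lengths in m; the calibration is good to about 2 mm. A picture is of the moment at which its call begins. camera_info takes no time and is no camera call.
A pose or a line that the arm cannot do raises robot.MotionError and nothing moves.
- robot.finish_job(): hands the job in, once; it reports no verdict.
The state is a dict: "time": time; "joint_pos": joint angles; "dq": joint speeds; "effort": joint torques, N m; "tcp_pos": TCP position; "eef_rot": TCP orientation; "contact_force": force on the tool from outside, world axes, zero at the start; "ft_torque": the same for the moment, N m; "opening": finger opening in m.
Only numpy, scipy, OpenCV 4.12 (cv2) and the standard library are available. Lean on these libraries where they do the work, as an engineer would, in place of code of your own. Each camera call takes 0.05 s, during which the arm holds its last target.

## Working session

There is one attempt and no reset: what is moved stays moved. The work goes in short steps, each a Python script; the robot and the scene stay as the last script left them, time stands still between calls to the robot, and variables do not carry over. Pictures are saved under pics/ and viewed, and the job is handed in when it is done.

```bash
ls -la; mkdir -p pics
python3 - <<'E'
from workcell import robot
import cv2
for n in("scene","top"):
    im=robot.snapshot(n); cv2.imwrite(f"pics/{n}0.png",cv2.cvtColor(im,cv2.COLOR_RGB2BGR)); print(n,robot.camera_info(n))
print(robot.read_state(), robot.tips_ahead)
E
```

```text
total 12
drwxr-xr-x  3 agent agent 4096 Dec  6 04:03 .
drwxr-xr-x 23 root  root  4096 Dec  6 04:03 ..
drwxr-xr-x  2 agent agent 4096 Dec  6 04:03 pics
scene {'camera_matrix': array([[573.36514991,   0.        , 314.50035948],
       [  0.        , 573.36514991, 228.86308641],
       [  0.        ,   0.        ,   1.        ]]), 'rvec': array([ 1.73149849,  1.8727015 , -0.69950692]), 'tvec': array([-0.04177901, -0.23623533,  1.88818413])}
top {'camera_matrix': array([[515.04395412,   0.        , 320.32168309],
       [  0.        , 515.04395412, 237.40468987],
       [  0.        ,   0.        ,   1.        ]]), 'rvec': array([ 2.1716738 , -2.16561765,  0.07611297]), 'tvec': array([0.09562763, 0.51116213, 1.39032814])}
{'time': 0.1, 'joint_pos': array([-1.20763494e+00,  4.91526458e-01,  1.55938575e+00,  1.83430568e-05,
        1.09168092e+00, -1.05583066e-01]), 'dq': array([-1.21840099e-06, -8.01070634e-04, -1.07023913e-03, -1.41048423e-04,
        7.45631011e-04, -1.15170975e-04]), 'effort': array([ 1.21466666e-03, -6.13627625e+01, -2.58604789e+01,  6.93268888e-02,
        4.70470986e-02, -4.48366097e-05]), 'tcp_pos': array([ 0.28232221, -0.55739671,  0.23910423]), 'eef_rot': array([-3.05473851e+00, -7.29335841e-01,  1.76432225e-04]), 'contact_force': array([-0.18136263, -1.13027515, -0.11437441]), 'ft_torque': array([ 0.00315275,  0.02089826, -0.02220856]), 'opening': 0.0951497070691718} 0.025
```

View pics/scene0.png

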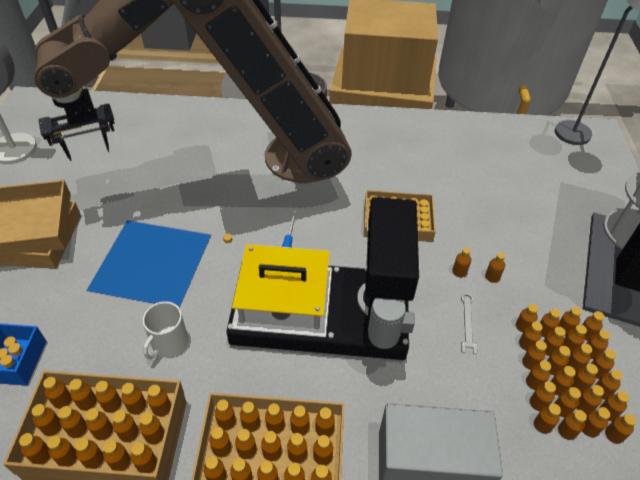

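View pics/top0.png

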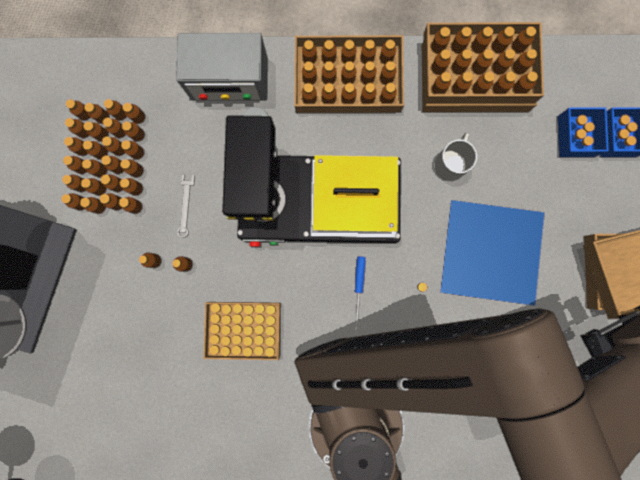

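The top view shows the yellow plate at about px (312–400, 156–234) with its handle at (355,191). The mat is at (442–544, 201–304), with the jug, driver and loose cap nearby. Next I'll measure all of these.

```bash
cat > h.py <<'E'
import numpy as np, cv2
from workcell import robot
from scipy.spatial.transform import Rotation as R
def cam(n):
    c=robot.camera_info(n); return c["camera_matrix"],R.from_rotvec(c["rvec"]).as_matrix(),np.array(c["tvec"])
def ray(n,p,z):
    K,M,t=cam(n); d=M.T@np.linalg.solve(K,[p[0],p[1],1.]); o=-M.T@t
    return o+d*(z-o[2])/d[2]
def proj(n,X):
    K,M,t=cam(n); q=K@(M@np.array(X)+t); return q[:2]/q[2]
def tri(pa,pb):
    A=[];b=[]
    for n,p in(("scene",pa),("top",pb)):
        K,M,t=cam(n); d=M.T@np.linalg.solve(K,[p[0],p[1],1.]); d/=np.linalg.norm(d); P=np.eye(3)-np.outer(d,d); A.append(P); b.append(P@(-M.T@t))
    return np.linalg.lstsq(np.vstack(A),np.hstack(b),rcond=None)[0]
def snap(n,f):
    im=cv2.cvtColor(robot.snapshot(n),cv2.COLOR_RGB2BGR); cv2.imwrite("pics/"+f,im); return im
def blob(im,lo,hi):
    m=cv2.inRange(cv2.cvtColor(im,cv2.COLOR_BGR2HSV),lo,hi)
    c=max(cv2.findContours(m,cv2.RETR_EXTERNAL,cv2.CHAIN_APPROX_NONE)[0],key=cv2.contourArea); return m,c
def down(yaw): # tool z down, tool y (jaw) axis at angle yaw in world
    y=np.array([np.cos(yaw),np.sin(yaw),0]); z=np.array([0,0,-1.]); return R.from_matrix(np.c_[np.cross(y,z),y,z]).as_rotvec()
Y=((24,150,120),(34,255,255)); B=((100,120,80),(115,255,255))
E
python3 - <<'E'
from h import *
for n in("top","scene"):
    im=cv2.imread(f"pics/{n}0.png")
    for nm,c,z in(("plate",Y,.154),("mat",B,.003)):
        m,ct=blob(im,*c)
        w=np.array([ray(n,p[0],z)[:2] for p in ct],np.float32)
        r=cv2.minAreaRect(w); print(n,nm,cv2.contourArea(ct),r)
        if nm=="plate":
            print(cv2.boxPoints(r).round(4).tolist())
    # handle: dark within plate
    m,ct=blob(im,*Y); f=np.zeros_like(m); cv2.drawContours(f,[ct],-1,255,-1)
    f=cv2.erode(f,np.ones((7,7)))
    k=((im.max(2)<60)&(f>0)).astype(np.uint8)*255
    c=max(cv2.findContours(k,0,1)[0],key=cv2.contourArea); print("handle px",cv2.minAreaRect(c)); w=np.array([ray(n,p[0],.201)[:2] for p in c],np.float32); print("handle",cv2.minAreaRect(w))
    x0,y0,w_,h_=cv2.boundingRect(ct)
    cv2.imwrite(f"pics/c_{n}.png",cv2.resize(im[y0-40:y0+h_+40,x0-40:x0+w_+40],None,fx=4 if n=="top" else 3.5,fy=4 if n=="top" else 3.5,interpolation=cv2.INTER_CUBIC)[:600,:800])
E
```

```text
top plate 6058.5 ((0.6112114191055298, 0.007841460406780243), (0.20903904736042023, 0.18922317028045654), 89.4473876953125)
[[0.5156000256538391, -0.0957999974489212], [0.704800009727478, -0.09759999811649323], [0.7067999839782715, 0.11140000075101852], [0.5175999999046326, 0.11330000311136246]]
top mat 8472.0 ((0.473638117313385, -0.3774278163909912), (0.2563650906085968, 0.2563968002796173), 82.42427062988281)
handle px ((355.5, 191.5), (5.0, 43.0), 90.0)
handle ((0.6067426800727844, 0.009483721107244492), (0.012201736681163311, 0.10372135043144226), 0.02501622773706913)
scene plate 5550.0 ((0.6111506223678589, 0.008031874895095825), (0.21023762226104736, 0.19134822487831116), 88.98859405517578)
[[0.5135999917984009, -0.09539999812841415], [0.7049999833106995, -0.09880000352859497], [0.7087000012397766, 0.11140000075101852], [0.517300009727478, 0.11479999870061874]]
scene mat 6650.5 ((0.4711756706237793, -0.37762314081192017), (0.259272962808609, 0.25942733883857727), 82.26557922363281)
handle px ((282.5064697265625, 272.43084716796875), (46.01065444946289, 11.276894569396973), 5.31454610824585)
handle ((0.6296682357788086, 0.01162591204047203), (0.10816576331853867, 0.03233842924237251), 88.16410827636719)
```

View pics/c_top.png

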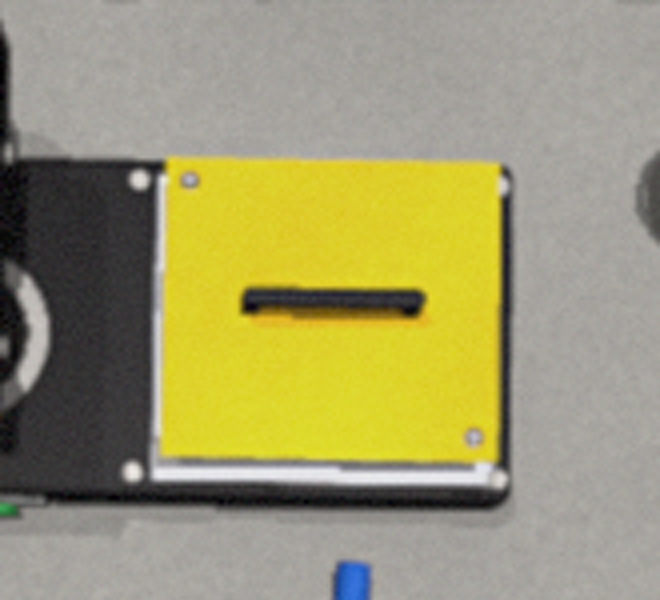

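View pics/c_scene.png

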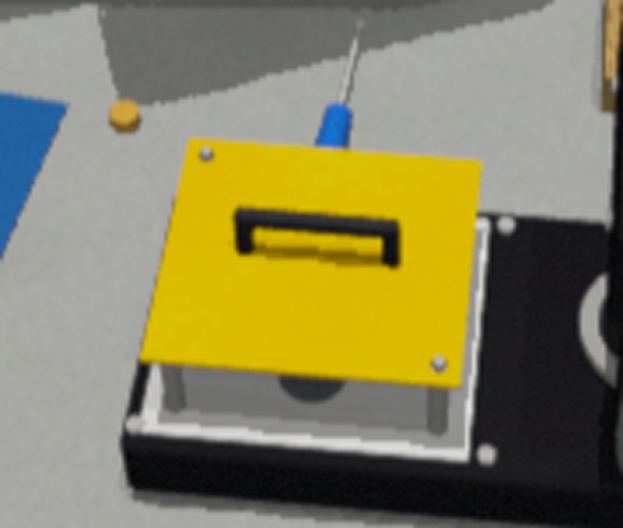

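Run:
```python
from h import *
o={}
for n in("top","scene"):
    im=cv2.imread(f"pics/{n}0.png"); m,ct=blob(im,*Y); x,y,_,_=cv2.boundingRect(ct); o[n]=(x-40,y-40)
f=lambda n,u,v:((np.array([u,v])+.5)/(4 if n=="top" else 3.5)-.5+o[n])
T1,T2=f("top",190,180),f("top",474,437)   # (80,90) , (-80,-90)
S1,S2=f("scene",438,362),f("scene",206,154)
a,b=tri(S1,T1),tri(S2,T2); print("tri",a,b)
for n,p,q in(("top",T1,T2),("scene",S1,S2)):
    P,Q=ray(n,p,.160),ray(n,q,.160); d=P-Q; print(n,P,Q,(P+Q)/2,np.linalg.norm(d),np.degrees(np.arctan2(d[1],d[0])-np.arctan2(90,80)))
print("bar tri", tri(f("scene",236,214),f("top",423,298)), tri(f("scene",399,226),f("top",245,298)))
print("bar top",ray("top",f("top",334,298),.197))
# jug, cap
print("jug",ray("top",(457,158),.11),"cap",ray("top",(422,287),.015),"box",ray("top",(585,236),.08))
```

```text
tri [0.69268065 0.09610791 0.15877164] [ 0.53060979 -0.08039027  0.15815833]
top [0.69239783 0.09587393 0.16      ] [ 0.53044223 -0.08059723  0.16      ] [0.61142003 0.00763835 0.16      ] 0.23952387439025977 -0.9104761224293202
scene [0.69348824 0.09635926 0.16      ] [ 0.53212224 -0.07960166  0.16      ] [0.61280524 0.0083788  0.16      ] 0.2387493064015567 -0.8890248048352505
bar tri [ 0.61102757 -0.04566407  0.1957171 ] [0.61117151 0.06277317 0.19450021]
bar top [0.61081814 0.00773877 0.197     ]
jug [ 0.71113048 -0.25889154  0.11      ] cap [ 0.37635884 -0.18070586  0.015     ] box [ 0.51102125 -0.5951603   0.08      ]
```

Run:
```python
from h import *
t=np.radians
for y in(-.9,179.1): 
    print(y,robot.ik([.6115,.008,.30],down(t(y))), robot.ik([.473,-.378,.3],down(t(y-6.7))))
robot.goto([.6115,.008,.29],down(t(-.9)) if abs(robot.ik([.6115,.008,.30],down(t(-.9)))[5])<abs(robot.ik([.6115,.008,.30],down(t(179.1)))[5]) else down(t(179.1)))
s=robot.read_state(); print(s["time"],s["tcp_pos"],s["contact_force"])
print(robot.line_to([.6115,.008,.196],feed=.1,until_force=8))
s=robot.read_state(); print(s["time"],s["tcp_pos"],s["contact_force"],s["joint_pos"])
snap("scene","s1.png")
```

```text
-0.9 [-9.48863698e-02  4.19244478e-01  1.51342934e+00 -4.44089210e-16
  1.20891884e+00 -7.91784065e-02] [-7.83279345e-01  4.09955505e-01  1.52867569e+00 -4.44089210e-16
  1.20296146e+00 -6.50634322e-01]
179.1 None [-7.83279345e-01  4.09955505e-01  1.52867569e+00 -4.44089210e-16
  1.20296146e+00  2.49095833e+00]Traceback (most recent call last):
  File "<stdin>", line 5, in <module>
TypeError: 'NoneType' object is not subscriptable
```

Run:
```python
from h import *
robot.goto([.6115,.008,.29],down(np.radians(-.9)))
s=robot.read_state(); print(s["time"],s["tcp_pos"],s["contact_force"])
print(robot.line_to([.6115,.008,.196],feed=.1,until_force=8))
s=robot.read_state(); print(s["time"],s["tcp_pos"],s["contact_force"],s["joint_pos"])
snap("scene","s1.png")
```

```text
2.4417 [0.61152711 0.00716414 0.28989152] [ 0.05352243 -0.16221607  0.49472057]
False
3.5333 [0.61177302 0.00797751 0.19660313] [ 0.06621318 -0.90731912  0.32574275] [-9.48780395e-02  5.16323087e-01  1.64151030e+00 -7.72878001e-06
  9.82741684e-01 -7.91776221e-02]
```

View pics/s1.png

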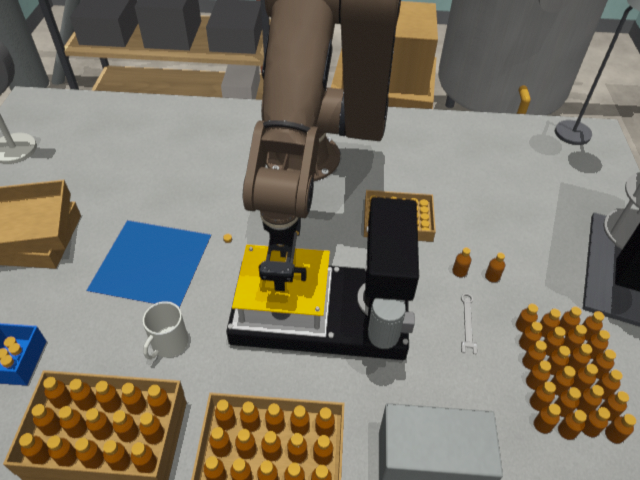

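The gripper is over the handle at about px (285,270), with the jaws either side of the bar. Now I'll grip it and lift a little.

Run:
```python
from h import *
robot.grab(45)
s=robot.read_state(); print(s["time"],s["tcp_pos"],s["contact_force"],s["ft_torque"],s["opening"])
p=s["tcp_pos"]
robot.line_to([p[0],p[1],p[2]+.03],feed=.05)
s=robot.read_state(); print(s["time"],s["tcp_pos"],s["contact_force"],s["ft_torque"],s["opening"])
robot.line_to([p[0],p[1],p[2]+.10],feed=.1)
s=robot.read_state(); print(s["time"],s["tcp_pos"],s["contact_force"],s["ft_torque"],s["opening"])
snap("scene","s2.png")
```

```text
4.85 [0.61158647 0.00802212 0.19600358] [ 1.25609668 -0.1562557  -0.81477626] [-0.01361788 -0.18968483 -0.03406402] 0.011537165409339281
5.6 [0.61143867 0.00804017 0.22586721] [-0.34684023 -0.48875419 -4.36421356] [-0.03664747 -0.056347   -0.04185372] 0.012349282684562308
6.45 [0.61132106 0.00805405 0.29530223] [ 0.81481902  0.17412231 -5.23190082] [ 0.02033885 -0.09085853  0.0179559 ] 0.011455994154164125
```

View pics/s2.png

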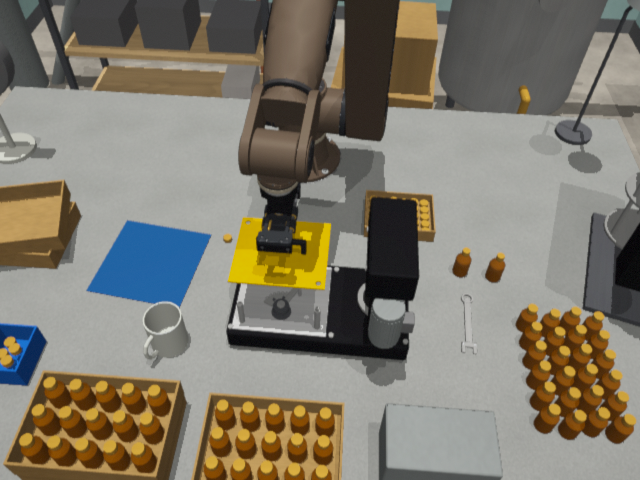

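The plate is off its pins, hangs level and weighs about 5 N. Next I'll carry it over the mat and lower it.

Run:
```python
from h import *
r=down(np.radians(-.9-6.7))
robot.line_to([.473,-.378,.295],rotation=r,feed=.2)
robot.line_to([.473,-.378,.062],feed=.12)
s=robot.read_state(); print(s["time"],s["tcp_pos"],s["contact_force"],s["ft_torque"],s["opening"])
print(robot.line_to([.473,-.378,.045],feed=.015,until_force=4))
s=robot.read_state(); print(s["time"],s["tcp_pos"],s["contact_force"],s["ft_torque"],s["opening"])
snap("scene","s3.png")
```

```text
10.7917 [ 0.47317971 -0.37817117  0.06252085] [-0.46513632  0.1156586  -4.5606927 ] [-0.0252882  -0.08002737  0.00740105] 0.011749571826536704
True
11.6167 [ 0.47296013 -0.37795279  0.04901872] [-0.99201828 -0.27844873  5.28142581] [ 0.02151957 -0.03249559  0.04593254] 0.011594222210596165
```

View pics/s3.png

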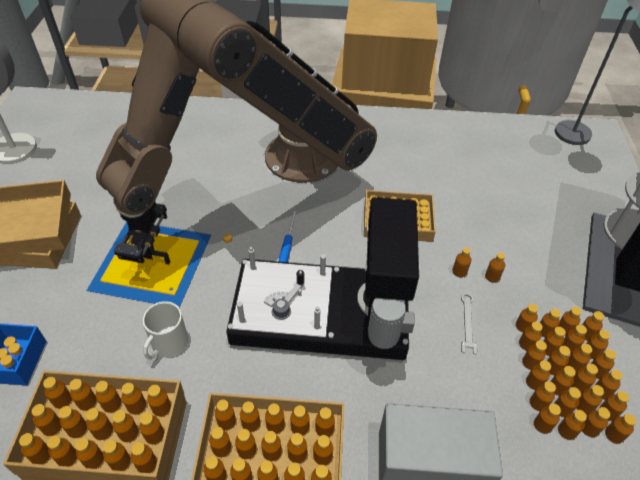

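Run:
```python
from h import *
robot.gripper_open()
robot.line_to([.473,-.378,.14],feed=.15)
s=robot.read_state(); print(s["time"],s["tcp_pos"],s["contact_force"],s["opening"])
a=snap("scene","s4.png"); b=snap("top","t4.png")
cv2.imwrite("pics/s4c.png",cv2.resize(a[230:350,220:350],None,fx=5,fy=5,interpolation=cv2.INTER_CUBIC))
cv2.imwrite("pics/t4c.png",cv2.resize(b[145:250,300:410],None,fx=5.5,fy=5.5,interpolation=cv2.INTER_CUBIC))
m,c=blob(a,*Y); print(cv2.minAreaRect(np.array([ray("scene",p[0],.007)[:2] for p in c],np.float32)))
```

```text
13.825 [ 0.47272358 -0.37773548  0.13934287] [ 0.26778645  0.12738918 -0.69731746] 0.0952280610795637
((0.47134432196617126, -0.3778763711452484), (0.21000488102436066, 0.18920369446277618), 82.26518249511719)
```

View pics/s4c.png

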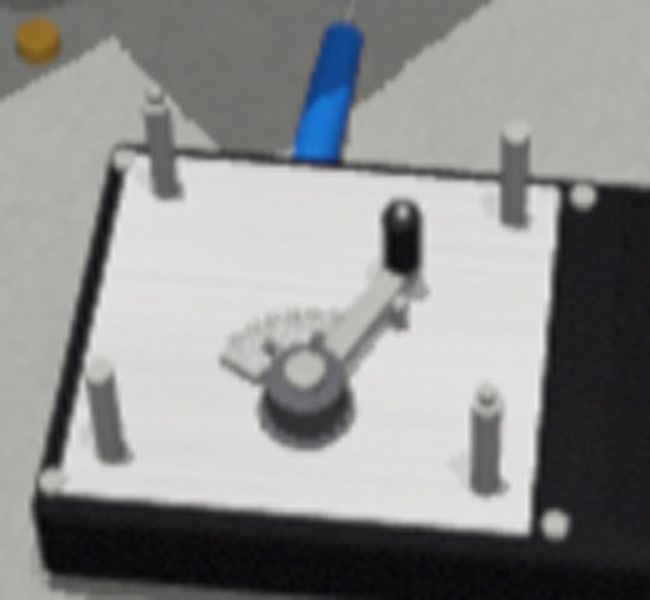

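View pics/t4c.png

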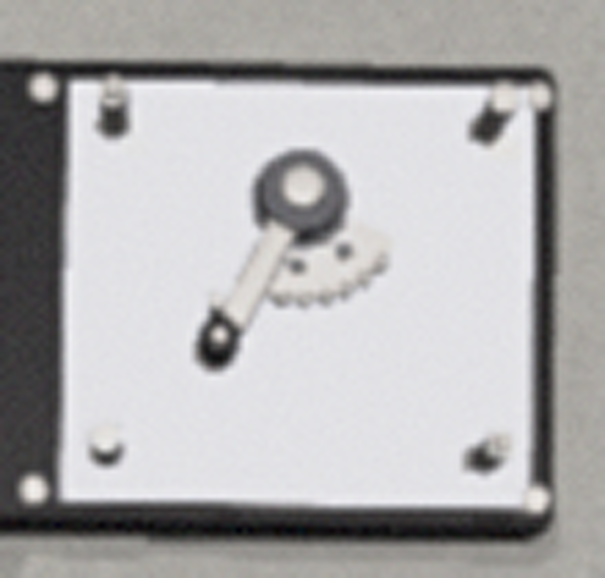

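View pics/s4.png

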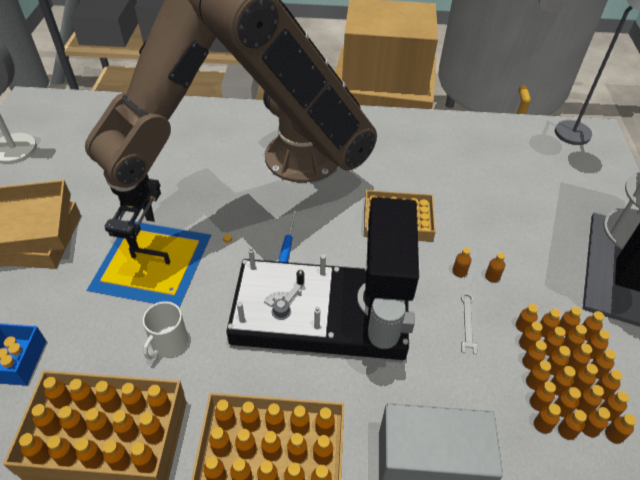

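The plate lies flat on the mat, centred near (0.471,-0.378). The lever is now in view: knob at crop px (402,235), shaft at (305,370) and the toothed quadrant between them. I'll measure the knob, shaft and teeth.

Run:
```python
from h import *
ft=lambda u,v:((np.array([u,v])+.5)/5.5-.5+[300,145]); fs=lambda u,v:((np.array([u,v])+.5)/5-.5+[220,230])
k=tri(fs(402,210),ft(218,336)); s=tri(fs(306,368),ft(303,185)); print("knobtop",k,"shafttop",s)
print("knob top ray .141",ray("top",ft(218,336),.141),ray("scene",fs(402,210),.141))
print("pred shaft",[.6115+.045,.008-.0007],"pred knob", .6565+.085*np.cos(np.radians(152.1)), .0073+.085*np.sin(np.radians(152.1)))
b=cv2.imread("pics/t4.png"); 
# plan view in capper frame at z=.083: rectified image, lit by calibrated homography
z=.083; c,sn=np.cos(np.radians(-.9)),np.sin(np.radians(-.9))
sh=np.array([.6565,.0073])
g=[(-80,-80),(40,-80),(40,80),(-80,80)]
src=np.float32([proj("top",[sh[0]+(c*x-sn*y)/1e3,sh[1]+(sn*x+c*y)/1e3,z]) for x,y in g])
dst=np.float32([((80-y)*4,(40-x)*4) for x,y in g])
w=cv2.warpPerspective(b,cv2.getPerspectiveTransform(src,dst),(640,480),flags=cv2.INTER_CUBIC)
for a in range(150,250,10):
    r=np.radians(a); p=lambda d:(int((80-d*np.sin(r))*4),int((40-d*np.cos(r))*4)); cv2.line(w,p(66),p(72),(0,0,255),1); cv2.putText(w,str(a),p(74),0,.35,(0,0,255))
cv2.imwrite("pics/rect.png",w)
for yv in(90,105,-90): print(yv,robot.ik([.5815,.047,.2],down(np.radians(yv-.9))))
```

```text
knobtop [0.58070892 0.04762935 0.1438779 ] shafttop [0.65672732 0.00775269 0.11507645]
knob top ray .141 [0.58114268 0.04753515 0.141     ] [0.57852197 0.04744945 0.141     ]
pred shaft [0.6565000000000001, 0.0073] pred knob 0.581379921442461 0.047074034212148744
90 [-3.25507130e-02  4.74855120e-01  1.70893849e+00 -4.44089210e-16
  9.57799042e-01 -1.58763908e+00]
105 [-0.03255071  0.47485512  1.70893849  0.          0.95779904 -1.84943846]
-90 [-3.25507130e-02  4.74855120e-01  1.70893849e+00 -4.44089210e-16
  9.57799042e-01  1.55395358e+00]
```

View pics/rect.png

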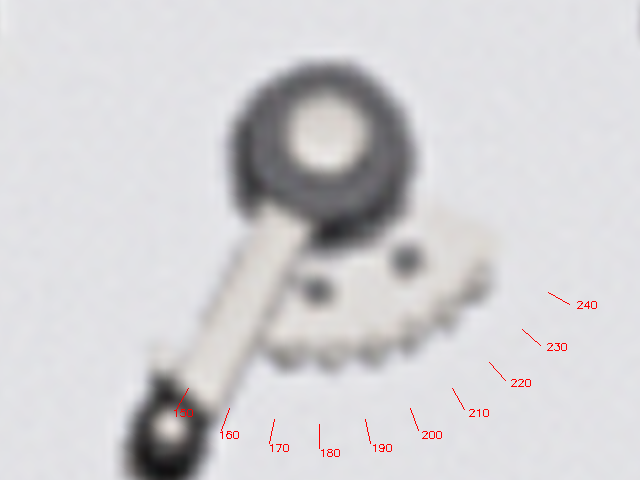

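From the rectified top view, the tooth crests lie near 170.5, 183.8, 195.6, 207, 218.6 and 232.5° in the capper's frame. That puts the first crest at about 171.4° and the fourth notch at about 213.4°. I'll use this only to cross-check the clicks I count by feel. Now I'll grip the knob.

Run:
```python
from h import *
r=down(np.radians(99.1))
robot.line_to([.473,-.378,.25],feed=.25)
robot.goto([.581,.0472,.23],r)
print(robot.line_to([.581,.0472,.130],feed=.08,until_force=6))
s=robot.read_state(); print(s["time"],s["tcp_pos"],s["contact_force"],s["opening"])
a=snap("scene","s5.png"); b=snap("top","t5.png")
cv2.imwrite("pics/s5c.png",cv2.resize(a[180:350,190:400],None,fx=3.5,fy=3.5,interpolation=cv2.INTER_CUBIC))
m,c=blob(a,*Y); print(cv2.minAreaRect(np.array([ray("scene",p[0],.007)[:2] for p in c],np.float32)))
```

```text
False
17.5333 [0.58121966 0.04719881 0.13048058] [-0.54167067  0.55414581  0.04691935] 0.09545327981091606
((0.47096529603004456, -0.3781372010707855), (0.20995958149433136, 0.18971611559391022), 82.5008544921875)
```

View pics/s5c.png

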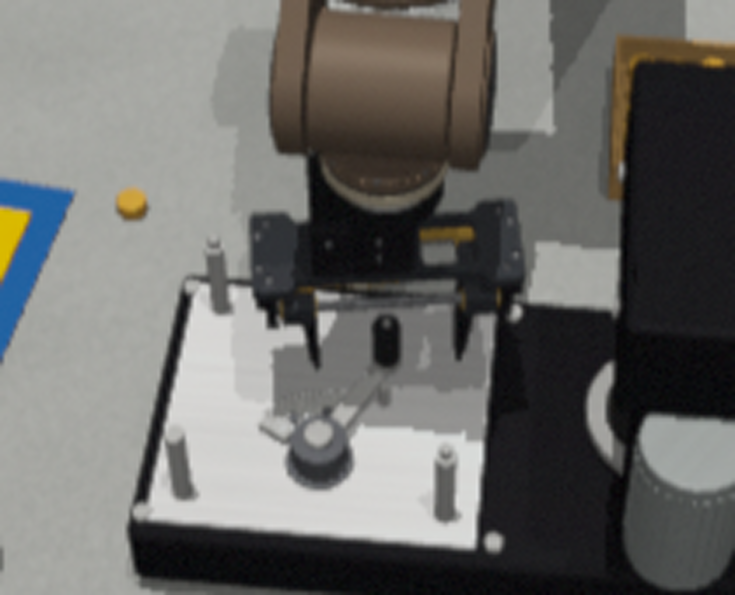

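View pics/s5.png

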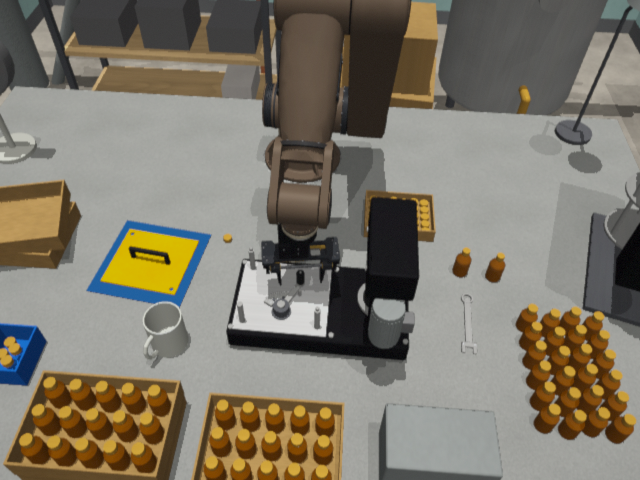

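The knob sits between the open jaws, and the plate is flat on the mat with its handle up. I'll grip and wind in 1.5° steps, logging the tangential force.

```bash
cat >> h.py <<'E'
import json,os
SH=np.array([.6565,.0073]); OFF=-.9
def rec():
    F=[];P=[]
    for _ in range(3):
        s=robot.read_state(); F.append(s["contact_force"]); P.append(s["tcp_pos"]); robot.wait(.02)
    f=np.mean(F,0); p=np.mean(P,0); d=p[:2]-SH; a=np.degrees(np.arctan2(d[1],d[0]))%360-OFF
    t=np.array([-np.sin(np.radians(a+OFF)),np.cos(np.radians(a+OFF))])
    row=[s["time"],a,np.hypot(*d)*1e3,-f[:2]@t,f[2],s["opening"]*1e3,np.linalg.norm(f)]
    print(" ".join(f"{x:.2f}" for x in row)); return row
def wind(a1,step,r=.085,z=.1305,feed=.03):
    a=rec()[1] if not os.path.exists("cmd.json") else json.load(open("cmd.json"))
    n=max(1,int(round(abs(a1-a)/step)))
    for c in np.linspace(a,a1,n+1)[1:]:
        q=np.radians(c+OFF); robot.line_to([*(SH+r*np.array([np.cos(q),np.sin(q)])),z],feed=feed)
        json.dump(float(c),open("cmd.json","w")); x=rec()
        if x[6]>40: print("force!"); break
E
python3 - <<'E'
from h import *
robot.grab(40); rec()
wind(175,1.5)
E
```

```text
18.84 153.21 85.20 -3.35 -0.28 19.20 3.81
18.89 153.21 85.20 -4.05 0.25 19.52 4.53
19.19 153.98 85.14 8.04 -5.58 19.50 9.82
19.49 155.35 85.16 8.37 -4.66 19.04 9.63
19.79 156.80 85.19 8.47 -5.48 19.20 10.11
20.09 158.24 85.19 8.10 -5.45 19.59 9.79
20.39 159.69 85.22 8.80 -4.90 19.13 10.10
20.69 161.14 85.22 8.53 -5.04 19.25 9.92
20.99 162.59 85.25 8.16 -5.06 19.25 9.66
21.29 164.03 85.24 8.59 -4.84 19.45 9.92
21.59 165.48 85.26 8.82 -4.33 19.54 9.82
21.89 166.77 85.30 10.74 -4.79 19.63 11.79
22.19 168.06 85.33 11.84 -4.47 19.34 12.65
22.49 169.60 85.34 11.24 -4.88 19.59 12.26
22.79 171.20 85.37 8.75 -4.50 19.49 9.85
23.09 172.79 85.36 7.46 -3.71 19.54 8.34
23.39 174.40 85.38 5.09 -3.59 19.32 6.23
```

The first click came through clearly. The force rose to 11.8 N and crossed back to baseline at about 171.2°, which agrees with the vision estimate. Continuing to just past the third click.

Run:
```python
from h import *
wind(202,1.5)
```

```text
23.69 175.87 85.38 5.74 -3.63 19.69 6.80
23.99 177.11 85.39 8.94 -3.20 19.36 9.52
24.29 178.48 85.39 10.18 -3.33 19.52 10.73
24.59 179.74 85.43 12.64 -2.94 19.46 13.00
24.89 181.31 85.45 11.90 -3.12 19.01 12.32
25.19 182.96 85.46 9.59 -2.56 19.33 9.93
25.49 184.59 85.47 8.44 -2.63 19.41 8.86
25.79 186.24 85.46 6.05 -2.41 19.11 6.52
26.09 187.75 85.47 6.27 -2.40 19.28 6.71
26.39 188.97 85.46 9.18 -1.66 19.44 9.34
26.69 190.33 85.48 10.08 -1.50 19.47 10.22
26.99 191.53 85.53 13.54 -1.27 19.56 13.61
27.29 193.10 85.54 11.81 -0.83 19.69 11.88
27.59 194.74 85.55 10.43 -1.32 19.42 10.51
27.89 196.39 85.55 8.30 -0.85 19.36 8.34
28.19 198.05 85.55 7.31 -1.15 19.44 7.40
28.49 199.59 85.54 6.50 -1.07 19.62 6.58
28.79 200.77 85.54 9.40 -0.02 19.54 9.41
```

That is three clicks, with crests near 171.2, 183.2 and 195.2°. The fourth should come at about 207.2° and its notch at about 213.2°.

Run:
```python
from h import *
wind(213.6,1.45)
robot.wait(.4); rec()
a=snap("scene","s6.png"); b=snap("top","t6.png")
cv2.imwrite("pics/s6c.png",cv2.resize(a[180:350,190:400],None,fx=3.5,fy=3.5,interpolation=cv2.INTER_CUBIC))
m,c=blob(a,*Y); print(cv2.minAreaRect(np.array([ray("scene",p[0],.007)[:2] for p in c],np.float32)))
```

```text
29.09 202.10 85.54 10.63 0.46 19.76 10.64
29.39 203.19 85.60 14.09 1.19 19.29 14.15
29.69 204.66 85.59 12.82 1.22 19.37 12.88
29.99 206.25 85.59 11.95 0.79 19.46 11.98
30.29 207.85 85.60 9.73 1.06 19.79 9.81
30.59 209.48 85.58 8.04 0.50 19.75 8.13
30.89 211.13 85.57 5.31 0.29 19.34 5.46
31.19 212.24 85.57 9.10 0.93 19.44 9.23
31.64 212.22 85.57 9.13 0.96 19.15 9.34
((0.4709889888763428, -0.37809479236602783), (0.20996256172657013, 0.1897575706243515), 82.46786499023438)
```

View pics/s6c.png

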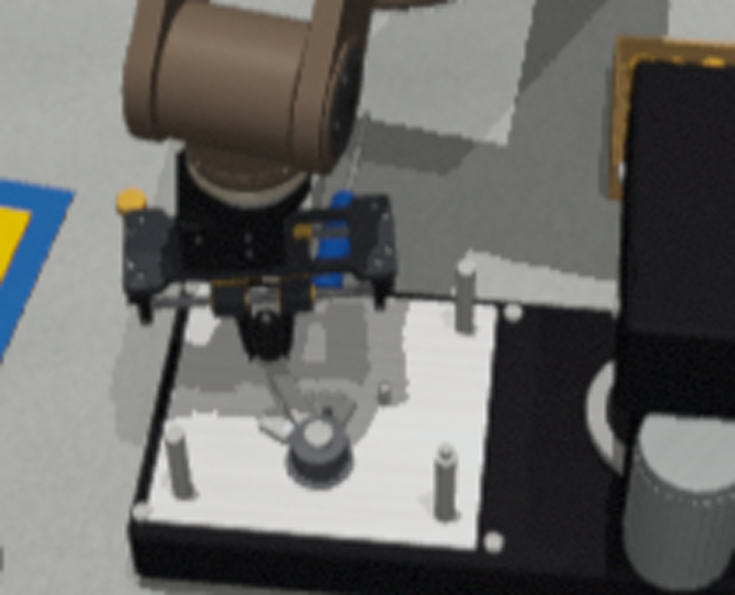

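View pics/s6.png

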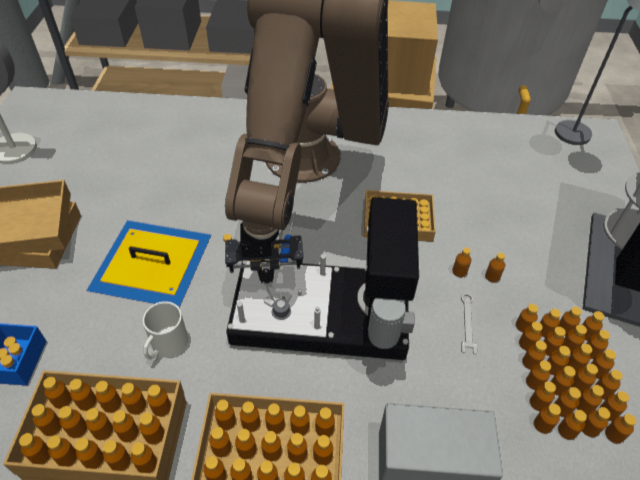

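The force shows four crests, and the lever is held at 212.2°, about 41° past the first crest. The force is rising back towards the baseline, as it did at each earlier notch centre. The plate hasn't moved, so I'm handing in.

Run:
```python
from h import *
rec(); robot.finish_job();
```

```text
31.79 212.22 85.56 9.62 0.93 19.59 9.71
the job is handed in; nothing more can be done
```

The job is handed in at about 32 s of the 72 s allowed. The guard plate is on the mat and the lever is held in its fourth notch; `finish_job` gives no verdict, so this rests on my own checks.

- **Guard plate:** I lifted it by its handle and lowered it slowly until it touched the mat, then let go. In the last picture it was flat, handle up, with its centre about 2 mm from the mat's. It had not moved since I let go.
- **Lever:** I wound the knob anticlockwise in 1.5° steps and felt exactly four clicks. The force peaks (11.8, 12.6, 13.5 and 14.1 N) put the crests near 171, 183, 195 and 207°. The camera view of the teeth put the first crest at 171.4°.
- **Final hold:** The gripper holds the still knob at 212.2°, about 41° past the first crest. The target is 42° and the allowed range 37 to 47°. The push on the knob was about 9.5 N.
- **Other checks:** None failed. The knob's measured distance from the shaft drifted by 0.4 mm, which is within calibration error. The bottles, jug, tools, tray and loose cap looked unmoved wherever the last picture showed them; I did not measure their positions, and the arm partly hid the driver and the loose cap.

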